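# Zero the spring pull tester and hold its slide at the red band

### The arm

A 7-joint arm with a two-finger parallel gripper is mounted at the origin on the work surface. World frame = base frame: x ahead of the robot, y to its left, z up, the work surface at z = 0. Lengths are in m, angles in rad, forces in N, time in s.
With the tool pointing down it reaches from about 0.4 to 0.925 m from the base axis. Payload 4.1 kg.
Tool frame: the origin (TCP) lies between the finger pads; the fingertips stand 8 mm ahead of it and the grasp point (between the pads) lies 11 mm behind it (tip_reach is the distance from the TCP to the fingertips, in m); x points along the fingers, z is the direction in which the jaws open and shut, and the axes are right-handed (so a half turn about x gives the same grasp; the last joint's range is limited). The gripper opens to 85 mm and grips with 20 to 120 N. Pads are 22 mm wide; open, the fingers measure 114 mm over their backs; the gripper's body (76 mm by 85 mm) begins 54 mm behind the grasp point. The pads swing forward as they close: fully open they stand 13 mm farther back than shut.
Start: joints at [1.081, 0.398, 0.045, 1.537, -0.019, 1.207, -0.051], TCP at [0.248, -0.601, 0.239] pointing down, gripper open.
Joint ranges: [-2.82, 2.82], [-0.49, 2.23], [-1.37, 1.46], [0, 2.46], [-1.36, 4.5], [0.23, 2], [-2.94, 2.94]. Speed limits (rad/s): [2.57, 2.57, 3.14, 3.14, 3.14, 3.14, 3.14].

### API

Orientations are given as [roll, pitch, yaw] about the fixed x, y, z axes, in that order (R = Rz(yaw) Ry(pitch) Rx(roll)).
In Python, from plant import * gives the robot as it stands.
- The arm moves only by the tool arm_command, never from a script. Its argument "moves" is a list of rows, each a list of 3 entries, a list of its own where there are three numbers: the finger opening in mm, from 0 to 85.4, then the shift along the world's x, y, z in mm, then the turn, a rotation vector about the world's x, y, z in rad. A call has 1 to 12 rows; each row is the pose to reach, as a shift and turn from the pose commanded when the call began; what a row does not reach only later rows make up. A row lasts 1/10 s, in which the tool goes at most 50 mm and 8.59 degrees, less where a joint would pass 70% of its speed; a pose out of reach is approached as far as the arm can. A call with a gripper value outside its range is refused whole. The fingers move at their own pace and stop on an object; "newtons" is the grip in N (left out, the last holds). Time passes only in rows, so rows that repeat a pose let the fingers close. It gives the time, the measured TCP pose, the force and the opening at its end, in the units of the state.
- get_state(): the state, without advancing time (a new reading comes with each control period).
- camera(name): name is "scene" or "top"; returns a dict with "image" (420x560x3 uint8, red, green, blue), "mtx" (3x3 intrinsics, pixels), "view" (4x4, takes a point from world to camera coordinates). Camera axes: x right, y down, z forward; pixel columns grow to the right and rows downward; lengths in m; the calibration is good to about 2 mm. A picture is of the moment at which its call begins. There is no depth.
- sign_off(): hands the job in, once; it reports no verdict.
The state is a dict: "time_s": time; "q": joint angles; "qd": joint speeds; "effort": joint torques, N m; "position": TCP position; "orientation": TCP orientation; "ft_force": force on the tool from outside, world axes, zero at the start; "torque": the same for the moment, N m; "width": opening from 0.0 (shut) to 1.0 (fully open).
Only numpy, scipy, OpenCV 4.12 (cv2) and the standard library are available. Lean on these libraries where they do the work, as an engineer would, in place of code of your own. Each camera call takes 0.05 s, during which the arm holds its last target.

### The job

Zero the spring pull tester: pick the touch probe out of its stand and press its steel tip onto the brass pad ringed in blue, then onto the brass pad ringed in yellow, and put the probe back upright in its stand and let go of it. Then take the tester's orange handle, pull the spring-loaded slide out until its black pointer lies within the red band on the scale, and finish while still holding it there. Leave the jar, the tape roll and the screwdriver where they are.

Things in the scene. Friction and masses are not known exactly. Their poses are not given: they have to be found in the camera images.
- tester: The spring pull tester, fixed to the bench: a grey bed plate 330 long (its x) by 170 wide (its y) by 18 mm thick, with a green spring housing 125 x 130 mm, its top 60 mm above the bench, at the far (+x) end, from x = +35 to +160 mm. Origin on the bench, under the slide's line; x points along the slide from handle to housing, y towards the scale side, z up. The slide is pulled out along -x. The scale is a white strip on the bed, along y = +64 mm.
- slide (a joint): How far the slide is pulled out, in m: 0 = home (the spring pulls it there when let go), 0.12 = end stop; grows as the handle moves along the tester's -x. The spring pulls back with about 1.8 N at home and 60 N per metre more (7 N at 0.09).
- marker (a joint): Where the red band stands on the scale, in m, in the same measure as joint slide: the pointer is at the middle of the band when slide equals marker. The band is 10 mm wide along the slide and lies flat on the scale, so it cannot be moved by touching.
- handle (a point): Middle of the slide's orange handle: a round bar 16 mm thick and 70 mm long, lying along the tester's y, 74 mm above the bench, on a stem 22 mm wide (y) and 12 mm thick. Free room below the bar: the slide's flat plate (50 x 70 mm) has its top 40 mm under the bar's axis, 34 mm above the bench. At home the bar's axis is 45 mm from the housing's front. Pinch it from above with the jaws closing along the tester's x. Axes as the tester's.
- pointer (a point): Tip of the slide's thin black pointer over the scale (3 mm wide along the slide). Axes as the tester's.
- mark (a point): Centre of the top of the red band (10 mm along the slide, 34 mm across) on the white scale. Axes as the tester's.
- blue_contact_top (a point): Centre of the top of the brass pad, 22 mm across, in the blue ring (40 mm across) on top of the green housing, 71 mm above the bench. The pad is sprung: starts to yield at about 1 N and goes down up to 4 mm (4 N), then is solid.
- yellow_contact_top (a point): The same brass pad in the yellow ring; it is 70 mm from the blue one, across the slide's line. Which of the two is nearer the scale varies.
- stand: The probe's stand, a dark wooden block 80 x 80 x 55 mm, fixed. Origin: centre of its underside. A round hole 17 mm wide and 50 mm deep opens in the middle of its top.
- probe_grip (a point): Where to grip the touch probe: centre of its black round handle (20 mm diameter, 62 mm long, from 48 to 110 mm above the tip). It stands upright; this point is 80 mm above the tip. z points up along the probe. About 90 g.
- probe_tip (a point): The probe's steel tip, at the bottom of a nose 7 mm thick and 40 mm long; above the nose is a flange 32 mm wide and 8 mm thick. In the stand, the nose hangs in the hole, the flange rests on the block's top and the tip is 15 mm above the bench.
- jar_mid (a point): Bystander: middle of a glass jar, 68 mm wide and 95 mm tall.
- tape_mid (a point): Bystander: middle of a yellow roll of tape lying flat, 90 mm wide and 24 mm tall.
- driver_mid (a point): Bystander: a screwdriver with a wooden handle lying on the bench; about 200 mm long along its x, this point at its middle, on the bench.
Not all that is in view belongs to the job. Leave any green or white look-alike of the part that bears probe_grip alone.

How it is judged:
By the outcome, as a careful person would: the job done as asked, in the order asked, and still so for the second after the job is handed in, while the arm keeps its last pose, push and grip.
It also fails if it takes over 72 s, if anything falls off the work surface, if the arm or the gripper's body presses on something with over 40 N, if the wrist force passes 120 N, or if a joint passes its speed limit or range.

## Working session

There is one attempt and no reset: what is moved stays moved. The work goes in short steps, Python scripts to look and compute and a tool call to move; the robot and the scene stay as the last step left them, time stands still between calls to the robot, and variables do not carry over. Pictures are saved under pics/ and viewed, and the job is handed in when it is done.

Besides the shell and the picture viewer there is one more tool, called after "Request:" by a JSON object that holds its "method" and its "body", one argument or row to a line. arm_command: Moves the arm, as the interface text tells. Its arguments: {"type":"object","properties":{"moves":{"type":"array","items":{"type":"array"}},"newtons":{"type":"number"}},"required":["moves"]}

```bash
mkdir -p pics; ls
python3 - <<'E'
from plant import *
import cv2
for n in ("scene","top"):
    c=camera(n); cv2.imwrite(f"pics/{n}0.png",c["image"][:,:,::-1])
    print(n,c["mtx"],c["view"])
print(get_state())
E
```

```text
pics
scene [[406.54956292   0.         279.15185204]
 [  0.         406.54956292 206.16979814]
 [  0.           0.           1.        ]] [[-0.01429531  0.99981324  0.01300523  0.02304027]
 [ 0.80336242  0.01922836 -0.59517988 -0.36605605]
 [-0.59531879  0.00193963 -0.80348726  1.33669481]
 [ 0.          0.          0.          1.        ]]
top [[502.07328036   0.         281.7522731 ]
 [  0.         502.07328036 213.13465908]
 [  0.           0.           1.        ]] [[-0.00194658 -0.9999754  -0.00673813 -0.01205938]
 [-0.99752727  0.0024151  -0.07023895  0.55059766]
 [ 0.0702535   0.00658474 -0.99750744  1.479978  ]
 [ 0.          0.          0.          1.        ]]
{'time_s': 0.1, 'q': array([ 1.0810141 ,  0.39913199,  0.0450192 ,  1.5377409 , -0.01870838,
        1.20692552, -0.05069263]), 'qd': array([-0.00135308, -0.00045   ,  0.00116738, -0.00444795,  0.00030675,
       -0.00025065, -0.00040218]), 'effort': array([ 3.52915667e-03, -4.76265335e+01,  1.36983331e+00, -2.54952675e+01,
        1.18190405e-02,  5.01063318e-03, -1.84814314e-05]), 'position': array([ 0.24741603, -0.6004669 ,  0.23836381]), 'orientation': array([-3.08033477,  1.5690119 ,  2.02296886]), 'ft_force': array([0.25189495, 0.29844233, 0.11204706]), 'torque': array([ 0.00769284, -0.00755601,  0.00387805]), 'width': 1.000551100644353}
```

View pics/scene0.png

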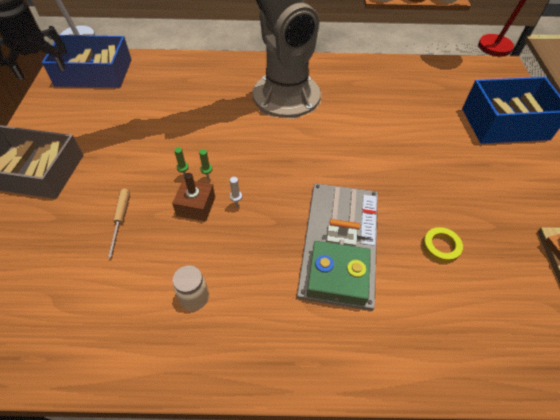

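View pics/top0.png

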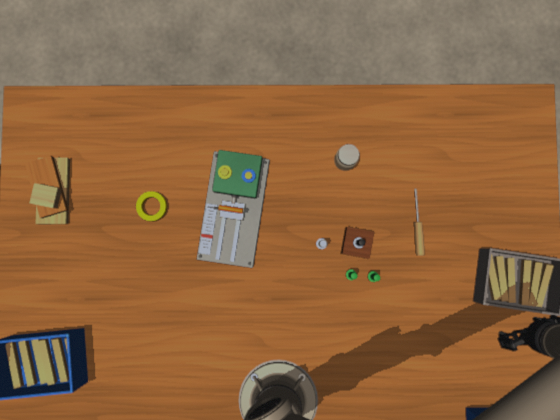

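Candidates for the probe in the scene view: green look-alikes at about (181,160) and (205,161), a white one at (235,188), and the black one standing in the dark block at (190,185). The black one matches the description. I'll check it in close crops.

Run:
```python
import cv2,numpy as np
s=cv2.imread("pics/scene0.png");t=cv2.imread("pics/top0.png")
def crop(im,x,y,w,h,k): return cv2.resize(im[y:y+h,x:x+w],None,fx=k,fy=k,interpolation=cv2.INTER_CUBIC)
a=crop(s,160,140,90,90,5); b=crop(t,310,210,80,80,5)
b=cv2.resize(b,(a.shape[1]*350//450,450*1)) if 0 else b
h=np.zeros((450,800+50,3),np.uint8); h[:450,:450]=a; h[:400,450:850]=b
cv2.imwrite("pics/crop_probe.png",h[:,:800])
cv2.imwrite("pics/crop_t_top.png",crop(t,190,140,90,135,4.4))
cv2.imwrite("pics/crop_t_sc.png",crop(s,290,175,100,140,4.2))
```

```text
(no output)
```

View pics/crop_probe.png

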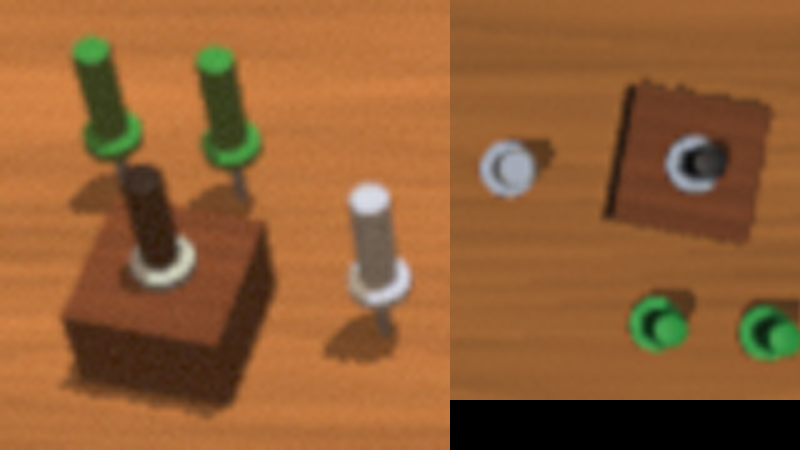

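View pics/crop_t_top.png

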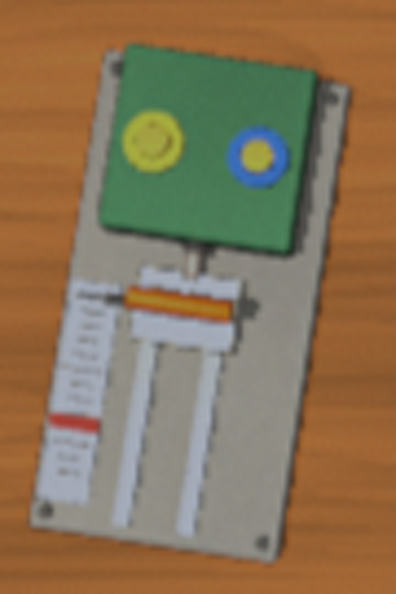

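View pics/crop_t_sc.png

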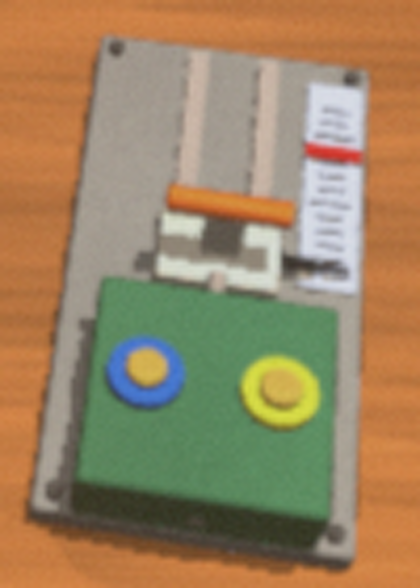

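The crops show the black-handled probe in the dark block's hole. The tester's blue ring is away from the scale, the yellow ring is on the scale side, and the red band is below the pointer. Next I'll measure positions.

```bash
cat > h.py <<'E'
import numpy as np, cv2
def ray(c,u,v,z):
    K=c["mtx"];V=c["view"];R=V[:3,:3];t=V[:3,3]
    d=R.T@np.linalg.solve(K,[u,v,1.]);o=-R.T@t
    return o+d*(z-o[2])/d[2]
def proj(c,p):
    V=c["view"];q=c["mtx"]@(V[:3,:3]@np.asarray(p)+V[:3,3]);return q[:2]/q[2]
def cen(img,box,lo,hi):
    x,y,w,h=box
    hsv=cv2.cvtColor(img[y:y+h,x:x+w],cv2.COLOR_RGB2HSV)
    m=cv2.inRange(hsv,np.array(lo),np.array(hi))
    M=cv2.moments(m,True)
    r=cv2.minAreaRect(cv2.findNonZero(m))
    return np.array([x+M["m10"]/M["m00"],y+M["m01"]/M["m00"]]),M["m00"],r
E
python3 - <<'E'
from plant import *
from h import *
C={n:camera(n) for n in("scene","top")}
B={"scene":(290,175,100,140),"top":(190,140,90,135)}
for n,c in C.items():
    b=B[n];im=c["image"]
    for nm,lo,hi,z in [("blue",(100,120,80),(125,255,255),.063),("yellow",(25,150,120),(34,255,255),.063),("orange",(5,210,120),(16,255,255),.074),("red",(0,150,100),(3,255,255),.019),("red2",(170,120,100),(180,255,255),.019)]:
        try:
            p,a,r=cen(im,b,lo,hi); print(n,nm,p.round(1),a,[np.round(x,1) for x in r],ray(c,*p,z).round(4))
        except Exception as e: print(n,nm,"none")
# manual points
def m(n,off,k,pts,z,lab):
    for l,(u,v),zz in zip(lab,pts,z):
        p=np.array(off)+(np.array([u,v])+.5)/k-.5
        print(n,l,p.round(1),ray(C[n],*p,zz).round(4))
m("scene",(290,175),4.2,[(148,366),(281,388),(347,270),(333,153),(170,194),(296,212),(350,75),(105,38),(335,305),(105,278),(34,518),(352,565)],[.071,.071,.022,.018,.074,.074,.018,.018,.06,.06,.018,.018],["bluepad","yelpad","pointer","band","bar-","bar+","scr+","cor--","hous-+","hous--","cor+-","cor++"])
m("top",(190,140),4.4,[(257,155),(152,139),(82,297),(75,423),(125,298),(232,311),(108,52),(349,87),(32,525),(275,560),(130,45),(316,70),(99,224),(290,254)],[.071,.071,.022,.018,.074,.074]+[.018]*4+[.06]*4,["bluepad","yelpad","pointer","band","bar+","bar-","cor++","cor+-","cor-+","cor--","h++","h+-","h-+","h--"])
m("scene",(160,140),5,[(163,258),(143,179),(190,345) if 0 else (163,262)],[.063,.125,.055],["flange","ptop","fl"])
m("top",(310,210),5,[(245,164),(260,159)],[.063,.125],["flange","ptop"])
m("scene",(160,140),5,[(109,211),(267,222),(220,347),(65,318)],[.055]*4,["s1","s2","s3","s4"])
m("top",(310,210),5,[(186,82),(322,105),(299,243),(162,217)],[.055]*4,["s1","s2","s3","s4"])
E
```

```text
scene blue [324.2 263.8] 146.0 [array([34.2, 88.1]), array([17.4, 16.1]), np.float64(26.6)] [0.658  0.0847 0.063 ]
scene yellow [356.1 268.4] 170.0 [array([66.3, 92.9]), array([17.4, 15.7]), np.float64(26.6)] [0.6681 0.154  0.063 ]
scene orange none
scene red [368.7 211.1] 27.0 [array([79., 36.]), array([12.,  2.]), np.float64(0.0)] [0.4803 0.2117 0.019 ]
scene red2 none
top blue [248.4 175.4] 99.0 [array([58.5, 35.5]), array([13., 13.]), np.float64(90.0)] [0.6579 0.0835 0.063 ]
top yellow [228.  172.2] 148.0 [array([44.5, 32. ]), array([12., 31.]), np.float64(90.0)] [0.6675 0.1431 0.063 ]
top orange [234.1 208.3] 12.0 [array([43.9, 69. ]), array([14.1,  2.8]), np.float64(8.1)] [0.5609 0.1237 0.074 ]
top red [206.9 235.6] 16.0 [array([16.6, 95.4]), array([9.2, 1.6]), np.float64(9.5)] [0.4841 0.2099 0.019 ]
top red2 none
scene bluepad [324.9 261.8] [0.6574 0.0853 0.071 ]
scene yelpad [356.5 267. ] [0.6688 0.1534 0.071 ]
scene pointer [372.2 238.9] [0.5654 0.2098 0.022 ]
scene band [368.9 211. ] [0.4794 0.2126 0.018 ]
scene bar- [330.1 220.8] [0.5506 0.1029 0.074 ]
scene bar+ [360.1 22
[... 904 characters left out ...]
[0.6143 0.1895 0.06  ]
top h-- [255.5 197.3] [0.594  0.0628 0.06  ]
scene flange [192.2 191.2] [ 0.4616 -0.2335  0.063 ]
scene ptop [188.2 175.4] [ 0.4634 -0.2328  0.125 ]
scene fl [192.2 192. ] [ 0.4578 -0.2353  0.055 ]
top flange [358.6 242.4] [ 0.4623 -0.235   0.063 ]
top ptop [361.6 241.4] [ 0.4644 -0.2343  0.125 ]
scene s1 [181.4 181.8] [ 0.4253 -0.2675  0.055 ]
scene s2 [213. 184.] [ 0.4305 -0.1862  0.055 ]
scene s3 [203.6 209. ] [ 0.5098 -0.2002  0.055 ]
scene s4 [172.6 203.2] [ 0.494  -0.2783  0.055 ]
top s1 [346.8 226. ] [ 0.5101 -0.2025  0.055 ]
top s2 [374.  230.6] [ 0.4966 -0.2813  0.055 ]
top s3 [369.4 258.2] [ 0.4167 -0.2668  0.055 ]
top s4 [342. 253.] [ 0.4319 -0.1878  0.055 ]
```

Run:
```python
from plant import *
from h import *
from scipy.spatial.transform import Rotation as Ro
C={n:camera(n) for n in("scene","top")}
for l,(u,v) in dict(g1=(91,50),g2=(215,60),w=(370,197)).items():
    p=np.array((160,140))+(np.array([u,v])+.5)/5-.5; print(l,ray(C["scene"],*p,.11).round(3))
for l,(u,v) in dict(g1=(671,330),g2=(782,338),w=(515,167)).items():
    p=np.array((310,210))+(np.array([u-450,v])+.5)/5-.5; print(l,ray(C["top"],*p,.11).round(3))
s=get_state();R=Ro.from_euler("xyz",s["orientation"]);print(R.as_matrix().round(3),s["q"])
```

```text
g1 [ 0.365 -0.276  0.11 ]
g2 [ 0.371 -0.213  0.11 ]
w [ 0.459 -0.127  0.11 ]
g1 [ 0.37  -0.214  0.11 ]
g2 [ 0.365 -0.275  0.11 ]
w [ 0.46  -0.128  0.11 ]
[[-0.     0.925  0.381]
 [ 0.001  0.381 -0.925]
 [-1.    -0.    -0.001]] [ 1.08100953  0.39870943  0.04507222  1.53702885 -0.01870126  1.20688716
 -0.05072712]
```

Request:
{"method": "arm_command", "body": {
  "moves": [
    [85, [216, 367, 0], [0, 0, 1.03]],
    [85, [216, 367, 0], [0, 0, 1.03]],
    [85, [216, 367, 0], [0, 0, 1.03]],
    [85, [216, 367, 0], [0, 0, 1.03]],
    [85, [216, 367, 0], [0, 0, 1.03]],
    [85, [216, 367, 0], [0, 0, 1.03]],
    [85, [216, 367, 0], [0, 0, 1.03]],
    [85, [216, 367, 0], [0, 0, 1.03]],
    [85, [216, 367, 0], [0, 0, 1.03]],
    [85, [216, 367, 0], [0, 0, 1.03]],
    [85, [216, 367, 0], [0, 0, 1.03]],
    [85, [216, 367, 0], [0, 0, 1.03]]
  ]
}}

```text
time_s: 1.5
position: [0.4628, -0.2356, 0.2392]
orientation: [-2.1, 1.57, -2.252]
ft_force: [-0.5, -0.3, -0.1]
width: 0.995
```

```bash
cat > st.py <<'E'
from plant import *
from h import *
from scipy.spatial.transform import Rotation as Ro
def st():
    s=get_state();R=Ro.from_euler("xyz",s["orientation"]).as_matrix()
    print(round(s["time_s"],2),s["position"].round(4),"jaw az",np.arctan2(R[1,2],R[0,2]).round(3),"xdir",R[:,0].round(4),"F",s["ft_force"].round(2),"w",round(s["width"],3),"q",s["q"].round(2))
    return s
E
python3 - <<'E'
from st import *
st()
c=camera("top");cv2.imwrite("pics/top1.png",cv2.resize(c["image"][200:300,280:420,::-1],None,fx=5,fy=5))
c=camera("scene");cv2.imwrite("pics/sc1.png",cv2.resize(c["image"][90:220,120:280,::-1],None,fx=5,fy=4.6))
E
```

```text
1.5 [ 0.4628 -0.2356  0.2392] jaw az -0.152 xdir [-6.e-04 -7.e-04 -1.e+00] F [-0.51 -0.32 -0.11] w 0.995 q [ 0.69  0.18 -0.34  1.84  0.07  1.14  0.17]
```

View pics/sc1.png

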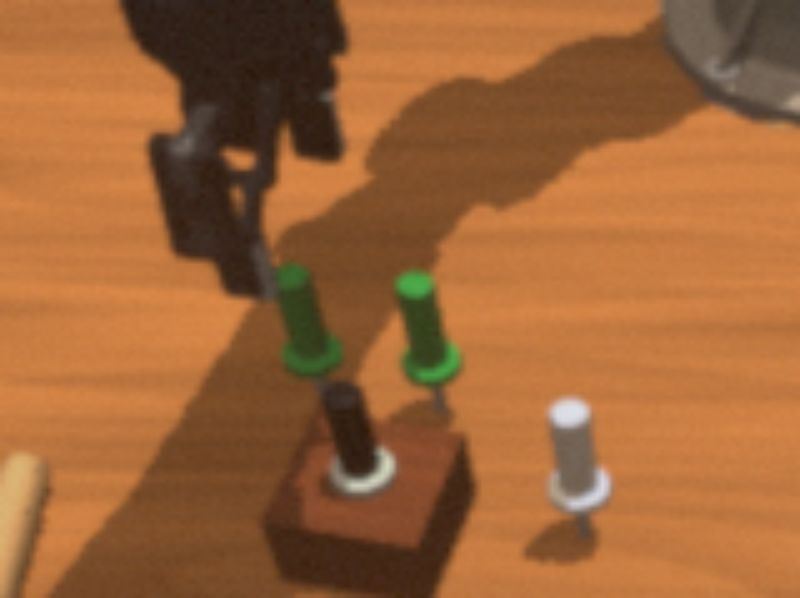

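The gripper stands open above the black probe, whose top is at about (342,390) in this crop, and the green and white look-alikes are clear of it. Descending now.

Request:
{"method": "arm_command", "body": {
  "moves": [
    [85, [1, 1, -50], [0, 0, 0]],
    [85, [1, 1, -90], [0, 0, 0]],
    [85, [1, 1, -120], [0, 0, 0]],
    [85, [1, 1, -140], [0, 0, 0]],
    [85, [1, 1, -155], [0, 0, 0]],
    [85, [1, 1, -155], [0, 0, 0]],
    [85, [1, 1, -155], [0, 0, 0]]
  ]
}}

```text
time_s: 2.3
position: [0.4645, -0.2338, 0.0846]
orientation: [-1.234, 1.571, -1.386]
ft_force: [0.4, 0.3, 0.9]
width: 0.996
```

Run:
```python
from st import *
st()
c=camera("top");a=cv2.resize(c["image"][205:275,320:400,::-1],None,fx=5,fy=5)
c=camera("scene");b=cv2.resize(c["image"][140:210,150:230,::-1],None,fx=5,fy=5)
cv2.imwrite("pics/g2.png",np.hstack([a,b]))
```

```text
2.3 [ 0.4645 -0.2338  0.0846] jaw az -0.151 xdir [ 0.e+00 -2.e-04 -1.e+00] F [0.42 0.26 0.91] w 0.996 q [ 0.65  0.36 -0.32  1.99  0.15  0.81  0.09]
```

View pics/g2.png

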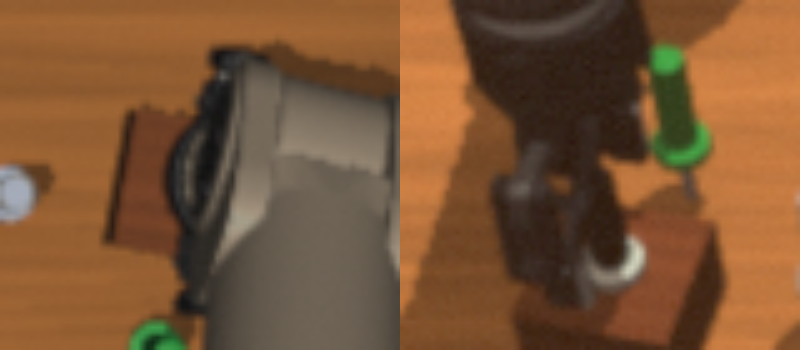

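Run:
```python
from st import *
c=camera("scene")
for d in (.0427,-.0427,.057,-.057):
    print(d,[proj(c,(.4645+d*.9886,-.2338-d*.15,z)).round(1) for z in(.08,.12)])
print(proj(c,(.4645,-.2338,.063)),proj(c,(.4645,-.2338,.125)))
```

```text
0.0427 [array([185.6, 201.5]), array([182.6, 191. ])]
-0.0427 [array([195.8, 174.8]), array([193.3, 164. ])]
0.057 [array([183.8, 206.2]), array([180.7, 195.8])]
-0.057 [array([197.4, 170.6]), array([195. , 159.7])]
[191.91240179 192.11470305] [187.7237097  175.74584133]
```

The visible finger is where I predicted, at about (184,200), so the probe is between the jaws. Closing.

Request:
{"method": "arm_command", "body": {
  "moves": [
    [10, [0, 0, 0], [0, 0, 0]],
    [10, [0, 0, 0], [0, 0, 0]],
    [10, [0, 0, 0], [0, 0, 0]],
    [10, [0, 0, 0], [0, 0, 0]],
    [10, [0, 0, 0], [0, 0, 0]],
    [10, [0, 0, 0], [0, 0, 0]],
    [10, [0, 0, 0], [0, 0, 0]],
    [10, [0, 0, 0], [0, 0, 0]],
    [10, [0, 0, 0], [0, 0, 0]],
    [10, [0, 0, 0], [0, 0, 0]]
  ],
  "newtons": 50
}}

```text
time_s: 3.45
position: [0.4647, -0.2331, 0.0845]
orientation: [-0.435, 1.57, -0.585]
ft_force: [-1.0, 0.3, 3.3]
width: 0.221
```

Run:
```python
from st import *
st()
```

```text
3.45 [ 0.4647 -0.2331  0.0845] jaw az -0.15 xdir [ 3.e-04 -2.e-04 -1.e+00] F [-1.04  0.31  3.31] w 0.221 q [ 0.65  0.36 -0.32  1.99  0.15  0.81  0.09]
```

Request:
{"method": "arm_command", "body": {
  "moves": [
    [10, [0, 0, 15], [0, 0, 0]],
    [10, [0, 0, 35], [0, 0, 0]],
    [10, [0, 0, 70], [0, 0, 0]],
    [10, [0, 0, 110], [0, 0, 0]],
    [10, [0, 0, 150], [0, 0, 0]],
    [10, [0, 0, 150], [0, 0, 0]],
    [10, [0, 0, 150], [0, 0, 0]],
    [10, [0, 0, 150], [0, 0, 0]]
  ]
}}

```text
time_s: 4.25
position: [0.4634, -0.2326, 0.2326]
orientation: [2.851, 1.568, 2.701]
ft_force: [-0.1, 0.1, -1.0]
width: 0.215
```

Run:
```python
from st import *
s=st()
c=camera("top");a=cv2.resize(c["image"][205:275,320:400,::-1],None,fx=5,fy=5)
c=camera("scene");b=cv2.resize(c["image"][110:220,140:240,::-1],None,fx=5,fy=5)
p=s["position"]
print([proj(c,p+[0,0,11e-3-.08+h]).round(1) for h in (0,.04,.048,.11)])
cv2.imwrite("pics/g3.png",b)
```

```text
4.25 [ 0.4634 -0.2326  0.2326] jaw az -0.15 xdir [-0.0029  0.0014 -1.    ] F [-0.12  0.09 -1.04] w 0.215 q [ 0.69  0.18 -0.35  1.85  0.07  1.13  0.17]
[array([185.5, 164.3]), array([182.4, 152. ]), array([181.7, 149.5]), array([176.3, 128.3])]
```

View pics/g3.png

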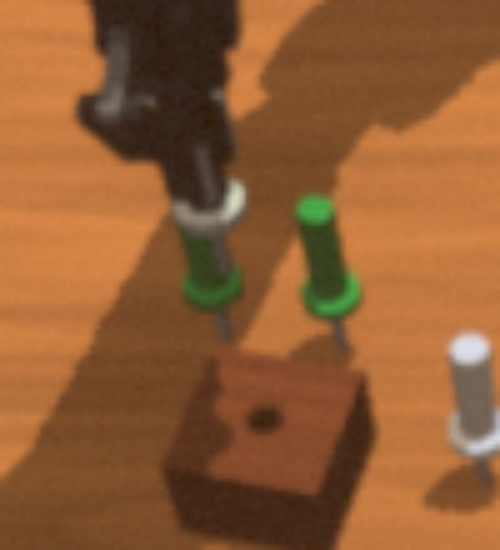

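The probe hangs upright in the gripper. Its tip is at about (185,165) px, as predicted, and the empty hole shows at about (192.7,193.5) px. Moving above the blue pad.

Request:
{"method": "arm_command", "body": {
  "moves": [
    [10, [10, 16, 0], [0, 0, 0]],
    [10, [30, 48, 0], [0, 0, 0]],
    [10, [53, 86, 0], [0, 0, 0]],
    [10, [77, 126, 0], [0, 0, 0]],
    [10, [102, 167, 0], [0, 0, 0]],
    [10, [126, 206, 0], [0, 0, 0]],
    [10, [150, 245, 0], [0, 0, 0]],
    [10, [172, 282, 0], [0, 0, 0]],
    [10, [187, 307, 0], [0, 0, 0]],
    [10, [194, 317, 0], [0, 0, 0]],
    [10, [194, 317, 0], [0, 0, 0]],
    [10, [194, 317, 0], [0, 0, 0]]
  ]
}}

```text
time_s: 5.55
position: [0.658, 0.0818, 0.2334]
orientation: [-2.181, 1.568, -2.332]
ft_force: [-0.5, -0.9, -0.3]
width: 0.221
```

Run:
```python
from st import *
s=st()
c=camera("scene");b=cv2.resize(c["image"][190:300,280:400,::-1],None,fx=5,fy=5)
p=s["position"]
print(ray(c,192.7,193.5,.055))
print([proj(c,p+[0,0,11e-3-.08+h]).round(1) for h in (0,.04,.048,.11)])
cv2.imwrite("pics/g4.png",b)
c=camera("top");cv2.imwrite("pics/g4t.png",cv2.resize(c["image"][120:260,180:320,::-1],None,fx=4,fy=4))
```

```text
5.55 [0.658  0.0818 0.2334] jaw az -0.152 xdir [-0.002  -0.0021 -1.    ] F [-0.51 -0.89 -0.31] w 0.221 q [ 0.16  0.46 -0.49  1.5   0.23  1.24 -0.51]
[ 0.46254875 -0.23338294  0.055     ]
[array([327.9, 239.3]), array([330.2, 228.3]), array([330.7, 226. ]), array([334.7, 206.6])]
```

View pics/g4.png

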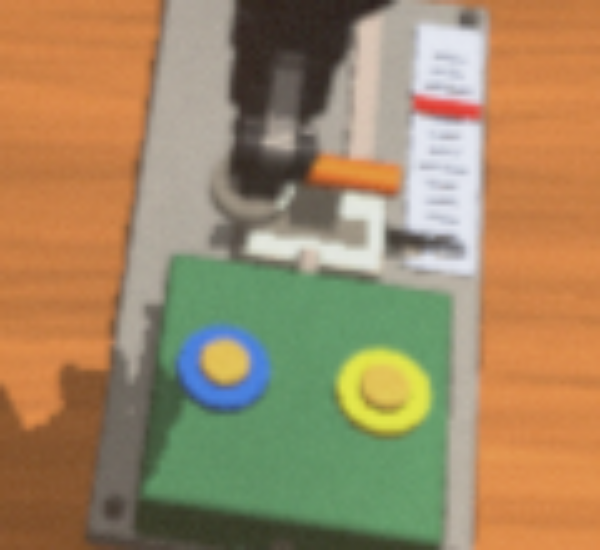

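The flange is at about (329,229) px, as predicted, and the tip is hanging over the housing side of the blue pad, which is at (325,262). Lowering to just above the pad with a small y correction.

Request:
{"method": "arm_command", "body": {
  "moves": [
    [10, [0, 2, -20], [0, 0, 0]],
    [10, [0, 2, -50], [0, 0, 0]],
    [10, [0, 2, -72], [0, 0, 0]],
    [10, [0, 2, -82], [0, 0, 0]],
    [10, [0, 2, -85], [0, 0, 0]],
    [10, [0, 2, -85], [0, 0, 0]],
    [10, [0, 2, -85], [0, 0, 0]]
  ]
}}

```text
time_s: 6.35
position: [0.6596, 0.0859, 0.1509]
orientation: [0.26, 1.568, 0.11]
ft_force: [0.2, -0.5, -1.0]
width: 0.218
```

Run:
```python
from st import *
s=st()
c=camera("scene");b=cv2.resize(c["image"][220:290,290:390,::-1],None,fx=7,fy=7)
p=s["position"]
print([proj(c,p+[0,0,11e-3-.08+h]).round(1) for h in (0,.04,.048,.11)])
cv2.imwrite("pics/g5.png",b)
```

```text
6.35 [0.6596 0.0859 0.1509] jaw az -0.15 xdir [ 2.6e-03  3.0e-04 -1.0e+00] F [ 0.24 -0.46 -1.04] w 0.218 q [ 0.14  0.53 -0.48  1.58  0.27  1.09 -0.55]
[array([325.7, 260.2]), array([327.7, 250.8]), array([328.1, 248.8]), array([331.6, 232.5])]
```

View pics/g5.png

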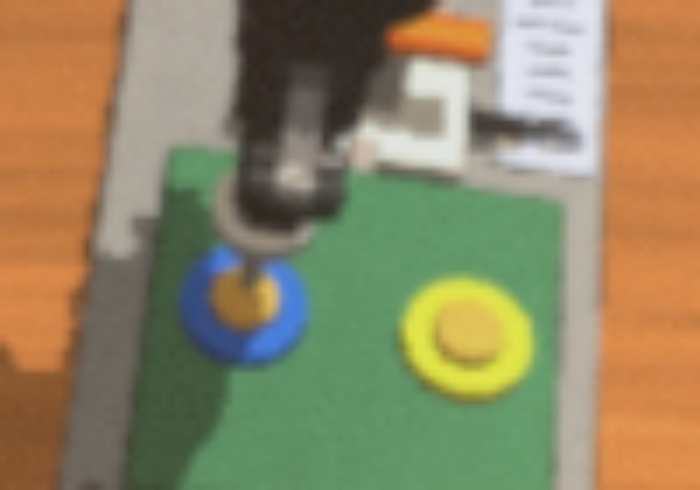

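The tip, at about (326,260) px, hangs 10 mm above the blue pad, whose centre is at (325,263). Pressing in small steps.

Request:
{"method": "arm_command", "body": {
  "moves": [
    [10, [-1, -1, -4], [0, 0, 0]],
    [10, [-1, -1, -7], [0, 0, 0]],
    [10, [-1, -1, -9], [0, 0, 0]],
    [10, [-1, -1, -11], [0, 0, 0]],
    [10, [-1, -1, -11], [0, 0, 0]],
    [10, [-1, -1, -11], [0, 0, 0]],
    [10, [-1, -1, -11], [0, 0, 0]]
  ]
}}

```text
time_s: 7.1
position: [0.6576, 0.085, 0.1385]
orientation: [-0.842, 1.571, -0.992]
ft_force: [-1.1, 0.3, 1.4]
width: 0.221
```

Run:
```python
from st import *
s=st()
c=camera("scene");b=cv2.resize(c["image"][220:290,290:390,::-1],None,fx=7,fy=7)
p=s["position"]
print([proj(c,p+[0,0,11e-3-.08+h]).round(1) for h in (0,.04,.048,.11)])
cv2.imwrite("pics/g6.png",b)
```

```text
7.1 [0.6576 0.085  0.1385] jaw az -0.15 xdir [ 1.e-04 -1.e-04 -1.e+00] F [-1.09  0.3   1.42] w 0.221 q [ 0.14  0.54 -0.47  1.6   0.27  1.07 -0.55]
[array([324.6, 262.2]), array([326.6, 253. ]), array([327., 251.]), array([330.4, 235.1])]
```

View pics/g6.png

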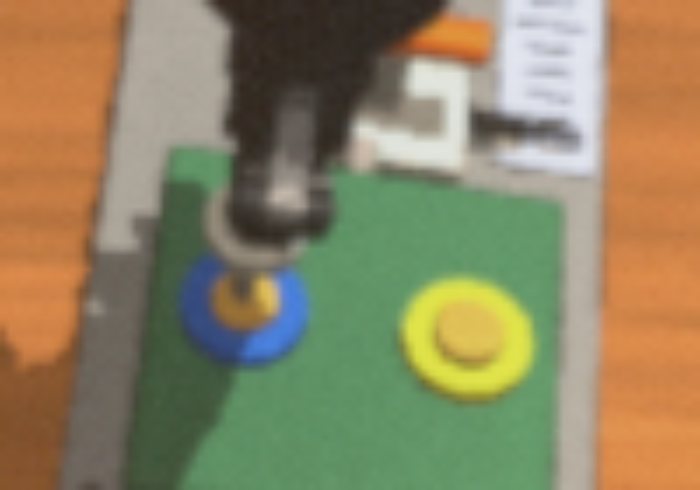

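The tip is inside the brass disc at about (324.6,262) px, and the vertical force rose by about 2.4 N. I'll press 2 mm more to make it definite.

Request:
{"method": "arm_command", "body": {
  "moves": [
    [10, [0, 0, -1], [0, 0, 0]],
    [10, [0, 0, -2], [0, 0, 0]],
    [10, [0, 0, -2], [0, 0, 0]],
    [10, [0, 0, -2], [0, 0, 0]],
    [10, [0, 0, -2], [0, 0, 0]]
  ]
}}

```text
time_s: 7.65
position: [0.6577, 0.085, 0.1365]
orientation: [0.167, 1.57, 0.017]
ft_force: [-0.4, -0.8, 2.8]
width: 0.219
```

Run:
```python
from st import *
s=st()
```

```text
7.65 [0.6577 0.085  0.1365] jaw az -0.15 xdir [ 4.e-04  0.e+00 -1.e+00] F [-0.36 -0.79  2.8 ] w 0.219 q [ 0.14  0.54 -0.47  1.6   0.27  1.07 -0.55]
```

About 3.7 N on the blue pad. Lifting and moving over the yellow pad.

Request:
{"method": "arm_command", "body": {
  "moves": [
    [10, [0, 0, 8], [0, 0, 0]],
    [10, [0, 0, 24], [0, 0, 0]],
    [10, [2, 12, 28], [0, 0, 0]],
    [10, [6, 36, 28], [0, 0, 0]],
    [10, [10, 58, 28], [0, 0, 0]],
    [10, [11, 68, 28], [0, 0, 0]],
    [10, [11, 68, 26], [0, 0, 0]],
    [10, [11, 68, 18], [0, 0, 0]],
    [10, [11, 68, 13], [0, 0, 0]],
    [10, [11, 68, 13], [0, 0, 0]],
    [10, [11, 68, 13], [0, 0, 0]]
  ]
}}

```text
time_s: 8.75
position: [0.6686, 0.1518, 0.1489]
orientation: [-2.187, 1.57, -2.338]
ft_force: [-0.5, -0.4, -0.8]
width: 0.218
```

Run:
```python
from st import *
s=st()
c=camera("scene");b=cv2.resize(c["image"][220:290,290:390,::-1],None,fx=7,fy=7)
p=s["position"]
print([proj(c,p+[0,0,11e-3-.08+h]).round(1) for h in (0,.04,.048,.11)])
cv2.imwrite("pics/g7.png",b)
```

```text
8.75 [0.6686 0.1518 0.1489] jaw az -0.151 xdir [-7.e-04 -7.e-04 -1.e+00] F [-0.45 -0.36 -0.8 ] w 0.218 q [ 0.04  0.57 -0.48  1.53  0.28  1.12 -0.65]
[array([356.4, 264.9]), array([359.6, 255.7]), array([360.3, 253.7]), array([365.8, 237.7])]
```

View pics/g7.png

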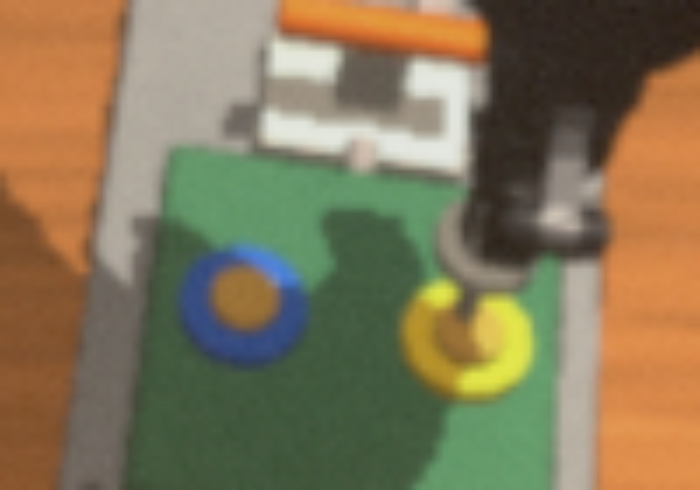

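The tip hangs above the yellow pad at about (356.4,265) px, with the pad centre at about (356.7,267). Pressing down 12.5 mm from here.

Request:
{"method": "arm_command", "body": {
  "moves": [
    [10, [0, 1, -4], [0, 0, 0]],
    [10, [0, 1, -7], [0, 0, 0]],
    [10, [0, 1, -9], [0, 0, 0]],
    [10, [0, 1, -11], [0, 0, 0]],
    [10, [0, 1, -12], [0, 0, 0]],
    [10, [0, 1, -13], [0, 0, 0]],
    [10, [0, 1, -13], [0, 0, 0]],
    [10, [0, 1, -13], [0, 0, 0]],
    [10, [0, 1, -13], [0, 0, 0]]
  ]
}}

```text
time_s: 9.7
position: [0.6686, 0.1541, 0.1366]
orientation: [0.485, 1.571, 0.335]
ft_force: [-0.7, 0.4, 2.7]
width: 0.224
```

Run:
```python
from st import *
s=st()
c=camera("scene");b=cv2.resize(c["image"][220:290,290:390,::-1],None,fx=7,fy=7)
p=s["position"]
print([proj(c,p+[0,0,11e-3-.08+h]).round(1) for h in (0,.04,.048,.11)])
cv2.imwrite("pics/g8.png",b)
```

```text
9.7 [0.6686 0.1541 0.1366] jaw az -0.15 xdir [ 2.e-04  1.e-04 -1.e+00] F [-0.72  0.43  2.71] w 0.224 q [ 0.04  0.58 -0.48  1.54  0.29  1.09 -0.66]
[array([356.6, 267.7]), array([359.7, 258.6]), array([360.4, 256.7]), array([365.9, 241.1])]
```

View pics/g8.png

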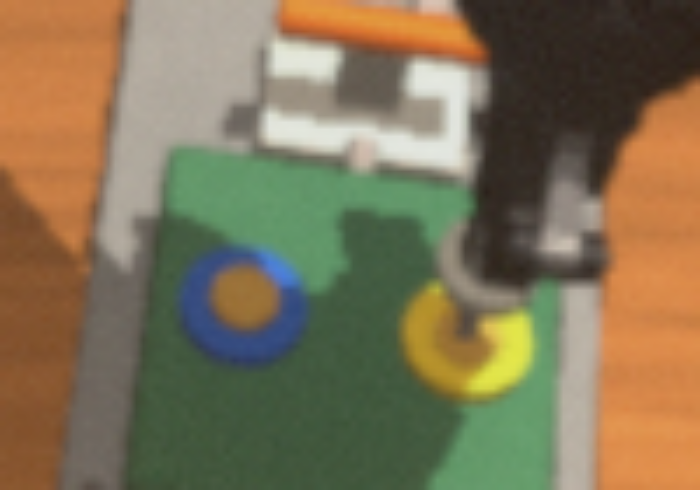

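The pad shows the same force rise of about 3.5 N and is visibly pressed in its ring. Lifting and going back over the stand.

Request:
{"method": "arm_command", "body": {
  "moves": [
    [10, [0, 0, 12], [0, 0, 0]],
    [10, [0, 0, 40], [0, 0, 0]],
    [10, [0, 0, 75], [0, 0, 0]],
    [10, [-5, -10, 98], [0, 0, 0]],
    [10, [-20, -40, 98], [0, 0, 0]],
    [10, [-41, -79, 98], [0, 0, 0]],
    [10, [-63, -120, 98], [0, 0, 0]],
    [10, [-85, -161, 98], [0, 0, 0]],
    [10, [-106, -202, 98], [0, 0, 0]],
    [10, [-128, -243, 98], [0, 0, 0]],
    [10, [-149, -283, 98], [0, 0, 0]],
    [10, [-171, -324, 98], [0, 0, 0]]
  ]
}}

```text
time_s: 10.95
position: [0.4969, -0.1716, 0.235]
orientation: [-0.266, 1.569, -0.416]
ft_force: [0.6, -1.2, -0.9]
width: 0.217
```

Request:
{"method": "arm_command", "body": {
  "moves": [
    [10, [-20, -38, 0], [0, 0, 0]],
    [10, [-30, -57, 0], [0, 0, 0]],
    [10, [-33, -63, 0], [0, 0, 0]],
    [10, [-33, -63, 0], [0, 0, 0]],
    [10, [-33, -63, -30], [0, 0, 0]],
    [10, [-33, -63, -60], [0, 0, 0]],
    [10, [-33, -63, -80], [0, 0, 0]],
    [10, [-33, -63, -88], [0, 0, 0]],
    [10, [-33, -63, -88], [0, 0, 0]],
    [10, [-33, -63, -88], [0, 0, 0]]
  ]
}}

```text
time_s: 11.95
position: [0.466, -0.2323, 0.1474]
orientation: [-0.016, 1.569, -0.164]
ft_force: [-0.5, -1.1, -0.9]
width: 0.219
```

Run:
```python
from st import *
s=st()
c=camera("scene");b=cv2.resize(c["image"][130:220,150:250,::-1],None,fx=6,fy=6)
p=s["position"]
print([proj(c,p+[0,0,11e-3-.08+h]).round(1) for h in (0,.04,.048,.11)])
cv2.imwrite("pics/g9.png",b)
```

```text
11.95 [ 0.466  -0.2323  0.1474] jaw az -0.148 xdir [ 2.1e-03 -3.0e-04 -1.0e+00] F [-0.51 -1.13 -0.89] w 0.219 q [ 0.68  0.28 -0.35  1.94  0.12  0.94  0.13]
[array([191.4, 188.7]), array([188.7, 178.1]), array([188.2, 175.9]), array([183.5, 157.7])]
```

View pics/g9.png

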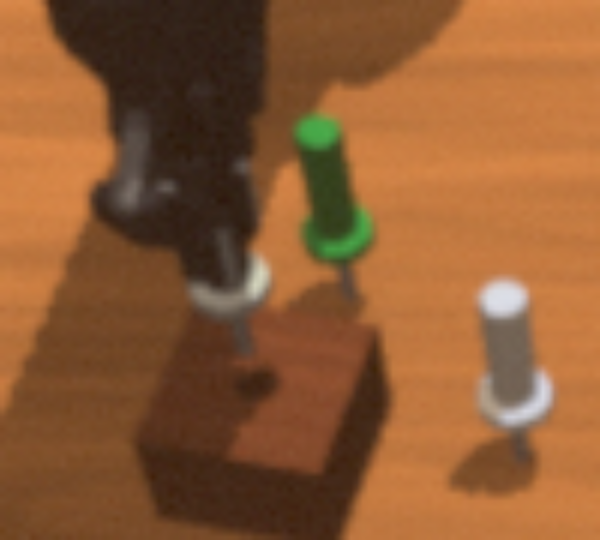

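The tip, at about (191,189) px, hangs 23 mm over the hole at (192.7,193.8), in line with where it was picked up. Inserting slowly.

Request:
{"method": "arm_command", "body": {
  "moves": [
    [10, [0, 0, -10], [0, 0, 0]],
    [10, [0, 0, -20], [0, 0, 0]],
    [10, [0, 0, -30], [0, 0, 0]],
    [10, [0, 0, -40], [0, 0, 0]],
    [10, [0, 0, -50], [0, 0, 0]],
    [10, [0, 0, -57], [0, 0, 0]],
    [10, [0, 0, -60], [0, 0, 0]],
    [10, [0, 0, -61], [0, 0, 0]],
    [10, [0, 0, -61], [0, 0, 0]],
    [10, [0, 0, -61], [0, 0, 0]]
  ]
}}

```text
time_s: 13.0
position: [0.465, -0.2331, 0.0857]
orientation: [-0.284, 1.57, -0.434]
ft_force: [0.2, -0.0, -2.0]
width: 0.222
```

Run:
```python
from st import *
s=st()
c=camera("scene");b=cv2.resize(c["image"][130:220,150:250,::-1],None,fx=6,fy=6)
cv2.imwrite("pics/g10.png",b)
```

```text
13.0 [ 0.465  -0.2331  0.0857] jaw az -0.15 xdir [ 9.e-04 -4.e-04 -1.e+00] F [ 0.2  -0.04 -2.04] w 0.222 q [ 0.66  0.36 -0.33  1.99  0.16  0.81  0.09]
```

View pics/g10.png

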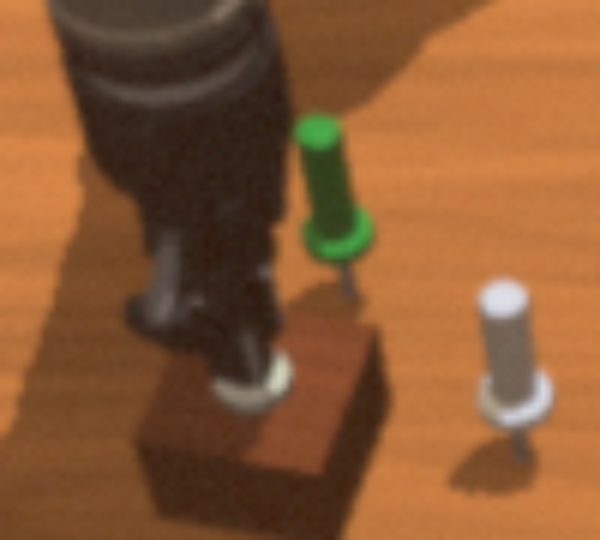

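The nose is in the hole and the flange at (192,193) px is almost seated. Going down 1 mm more and letting go.

Request:
{"method": "arm_command", "body": {
  "moves": [
    [10, [0, 0, -1], [0, 0, 0]],
    [10, [0, 0, -1], [0, 0, 0]],
    [30, [0, 0, -1], [0, 0, 0]],
    [85, [0, 0, -1], [0, 0, 0]],
    [85, [0, 0, -1], [0, 0, 0]],
    [85, [0, 0, -1], [0, 0, 0]],
    [85, [0, 0, -1], [0, 0, 0]],
    [85, [0, 0, -1], [0, 0, 0]],
    [85, [0, 0, -1], [0, 0, 0]],
    [85, [0, 0, -1], [0, 0, 0]]
  ]
}}

```text
time_s: 14.05
position: [0.4647, -0.233, 0.0844]
orientation: [-0.055, 1.571, -0.205]
ft_force: [-1.2, -0.2, 0.7]
width: 0.994
```

Request:
{"method": "arm_command", "body": {
  "moves": [
    [85, [0, 0, 10], [0, 0, 0]],
    [85, [0, 0, 30], [0, 0, 0]],
    [85, [0, 0, 60], [0, 0, 0]],
    [85, [0, 0, 100], [0, 0, 0]],
    [85, [0, 0, 150], [0, 0, 0]],
    [85, [0, 0, 150], [0, 0, 0]],
    [85, [20, 50, 150], [0, 0, 0]],
    [85, [40, 100, 150], [0, 0, 0]],
    [85, [60, 145, 150], [0, 0, 0]],
    [85, [60, 145, 150], [0, 0, 0]]
  ]
}}

```text
time_s: 15.05
position: [0.5268, -0.0799, 0.2354]
orientation: [1.04, 1.566, 0.901]
ft_force: [-0.6, 0.0, 0.4]
width: 0.994
```

Run:
```python
from st import *
s=st()
c=camera("scene");a=cv2.resize(c["image"][140:220,160:260,::-1],None,fx=4,fy=4)
c=camera("top");b=cv2.resize(c["image"][205:285,310:410,::-1],None,fx=4,fy=4)
cv2.imwrite("pics/g11.png",np.hstack([a,b]))
```

```text
15.05 [ 0.5268 -0.0799  0.2354] jaw az -0.139 xdir [ 0.0031  0.0039 -1.    ] F [-0.64  0.03  0.44] w 0.994 q [ 0.48  0.21 -0.47  1.81  0.1   1.14 -0.16]
```

View pics/g11.png

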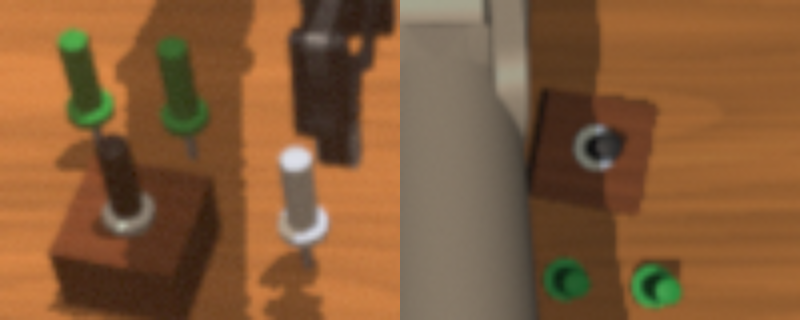

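The probe stands upright in its stand, with its flange at about (192,193) px in the scene view, and is released. Now the handle. I'll open to only 40 mm so that the finger clears the housing front.

Request:
{"method": "arm_command", "body": {
  "moves": [
    [40, [5, 30, 0], [0, 0, 0]],
    [40, [11, 75, 0], [0, 0, 0]],
    [40, [18, 120, 0], [0, 0, 0]],
    [40, [25, 165, 0], [0, 0, 0]],
    [40, [31, 205, 0], [0, 0, 0]],
    [40, [34, 223, 0], [0, 0, 0]],
    [40, [34, 223, -20], [0, 0, 0]],
    [40, [34, 223, -60], [0, 0, 0]],
    [40, [34, 223, -90], [0, 0, 0]],
    [40, [34, 223, -100], [0, 0, 0]],
    [40, [34, 223, -100], [0, 0, 0]],
    [40, [34, 223, -100], [0, 0, 0]]
  ]
}}

```text
time_s: 16.35
position: [0.5598, 0.1344, 0.1357]
orientation: [0.226, 1.569, 0.074]
ft_force: [-0.4, -0.4, -0.1]
width: 0.464
```

Run:
```python
from st import *
s=st()
c=camera("scene");a=cv2.resize(c["image"][170:270,290:390,::-1],None,fx=4,fy=4)
d=camera("top");b=cv2.resize(d["image"][140:240,190:290,::-1],None,fx=4,fy=4)
p=s["position"]
for k in(.02,-.02,.0345,-.0345): print(k,proj(c,p+np.array([k*.9888,-k*.149,-.008])).round(1))
cv2.imwrite("pics/g12.png",np.hstack([a,b]))
```

```text
16.35 [0.5598 0.1344 0.1357] jaw az -0.151 xdir [ 2.3e-03  2.0e-04 -1.0e+00] F [-0.37 -0.38 -0.07] w 0.464 q [ 0.13  0.41 -0.55  1.82  0.26  0.98 -0.68]
0.02 [346.7 218.1]
-0.02 [347.9 203.7]
0.0345 [346.3 223.5]
-0.0345 [348.3 198.7]
```

View pics/g12.png

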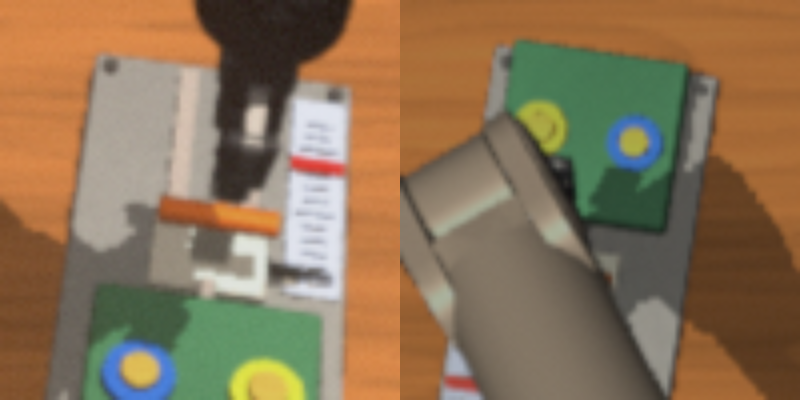

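The fingers are centred over the handle's middle (bar at about (345.5,224) px). Descending around the bar.

Request:
{"method": "arm_command", "body": {
  "moves": [
    [40, [-1, 0, -20], [0, 0, 0]],
    [40, [-1, 0, -40], [0, 0, 0]],
    [40, [-1, 0, -55], [0, 0, 0]],
    [40, [-1, 0, -66], [0, 0, 0]],
    [40, [-1, 0, -71], [0, 0, 0]],
    [40, [-1, 0, -71], [0, 0, 0]],
    [40, [-1, 0, -71], [0, 0, 0]]
  ]
}}

```text
time_s: 17.15
position: [0.5582, 0.1353, 0.0639]
orientation: [0.419, 1.57, 0.269]
ft_force: [0.6, 0.7, 0.5]
width: 0.469
```

Run:
```python
from st import *
s=st()
c=camera("scene");a=cv2.resize(c["image"][180:270,300:390,::-1],None,fx=6,fy=6)
cv2.imwrite("pics/g13.png",a)
```

```text
17.15 [0.5582 0.1353 0.0639] jaw az -0.15 xdir [ 1.2e-03  3.0e-04 -1.0e+00] F [0.58 0.69 0.54] w 0.469 q [ 0.09  0.5  -0.52  1.87  0.32  0.85 -0.74]
```

View pics/g13.png

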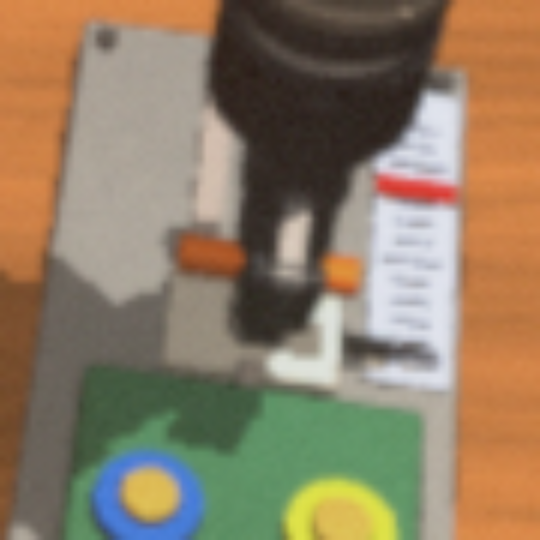

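The finger is on the housing side of the bar and the bar passes between the jaws. Closing.

Request:
{"method": "arm_command", "body": {
  "moves": [
    [5, [0, 0, 0], [0, 0, 0]],
    [5, [0, 0, 0], [0, 0, 0]],
    [5, [0, 0, 0], [0, 0, 0]],
    [5, [0, 0, 0], [0, 0, 0]],
    [5, [0, 0, 0], [0, 0, 0]],
    [5, [0, 0, 0], [0, 0, 0]],
    [5, [0, 0, 0], [0, 0, 0]],
    [5, [0, 0, 0], [0, 0, 0]]
  ],
  "newtons": 80
}}

```text
time_s: 18.0
position: [0.5588, 0.135, 0.0642]
orientation: [0.231, 1.568, 0.081]
ft_force: [0.6, -1.8, 5.2]
width: 0.159
```

Run:
```python
from st import *
s=st()
```

```text
18.0 [0.5588 0.135  0.0642] jaw az -0.15 xdir [ 2.4e-03  2.0e-04 -1.0e+00] F [ 0.58 -1.82  5.16] w 0.159 q [ 0.1   0.5  -0.52  1.87  0.32  0.85 -0.74]
```

Request:
{"method": "arm_command", "body": {
  "moves": [
    [5, [-5, 1, 0], [0, 0, 0]],
    [5, [-12, 2, 0], [0, 0, 0]],
    [5, [-21, 3, 0], [0, 0, 0]],
    [5, [-31, 5, 0], [0, 0, 0]],
    [5, [-39, 6, 0], [0, 0, 0]],
    [5, [-44, 7, 0], [0, 0, 0]],
    [5, [-44, 7, 0], [0, 0, 0]],
    [5, [-44, 7, 0], [0, 0, 0]]
  ]
}}

```text
time_s: 18.8
position: [0.5148, 0.1417, 0.0642]
orientation: [0.093, 1.568, -0.057]
ft_force: [3.6, -1.4, 6.1]
width: 0.164
```

Run:
```python
from st import *
s=st()
c=camera("scene");a=cv2.resize(c["image"][170:260,300:400,::-1],None,fx=7,fy=6.6)
cv2.imwrite("pics/g14.png",a)
```

```text
18.8 [0.5148 0.1417 0.0642] jaw az -0.15 xdir [ 3.2e-03 -2.0e-04 -1.0e+00] F [ 3.58 -1.45  6.14] w 0.164 q [ 0.09  0.44 -0.54  1.97  0.31  0.81 -0.77]
```

View pics/g14.png

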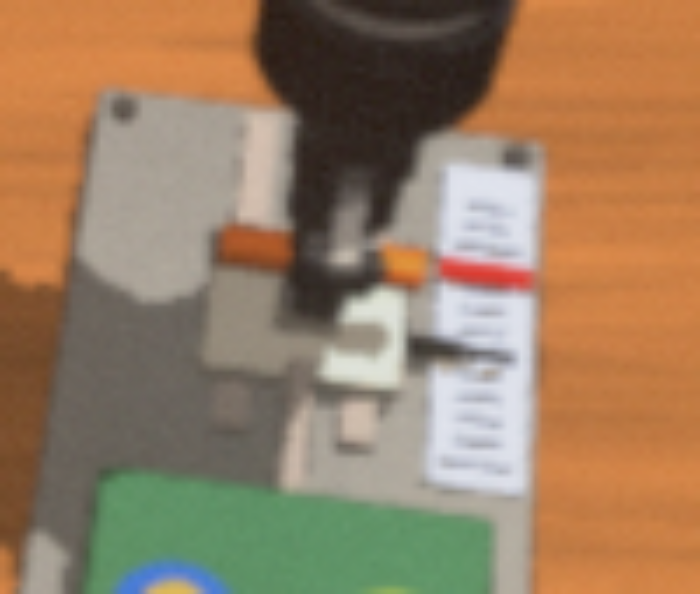

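Run:
```python
from st import *
c=camera("scene")
u=np.array([.9888,-.149,0])
def P(x,y,z): return ray(c,300+(x+.5)/7-.5,170+(y+.5)/6.6-.5,z)
b=P(487,273.5,.019)
for z in(.019,.022,.026): print(z,((P(487,353.8,z)-b)@u).round(4))
p0=proj(c,(.5,.2,.02));print(p0-proj(c,(.49,.2,.02)), p0-proj(c,(.5,.2,.03)))
```

```text
0.019 0.0378
0.022 0.0399
0.026 0.0428
[0.44010458 3.23641493] [-0.7315133   2.29652596]
```

The slide follows, with the pointer at about (369,224) px and the band at (369,211), so roughly 40 mm remain. Pulling 38 mm more and looking again.

Request:
{"method": "arm_command", "body": {
  "moves": [
    [5, [-5, 1, 0], [0, 0, 0]],
    [5, [-12, 2, 0], [0, 0, 0]],
    [5, [-21, 3, 0], [0, 0, 0]],
    [5, [-29, 4, 0], [0, 0, 0]],
    [5, [-35, 5, 0], [0, 0, 0]],
    [5, [-38, 6, 0], [0, 0, 0]],
    [5, [-38, 6, 0], [0, 0, 0]],
    [5, [-38, 6, 0], [0, 0, 0]],
    [5, [-38, 6, 0], [0, 0, 0]]
  ]
}}

```text
time_s: 19.8
position: [0.4779, 0.1473, 0.0642]
orientation: [0.112, 1.566, -0.038]
ft_force: [6.7, -2.2, 4.7]
width: 0.158
```

Run:
```python
from st import *
s=st()
c=camera("scene");a=cv2.resize(c["image"][180:250,320:400,::-1],None,fx=8,fy=8,interpolation=cv2.INTER_CUBIC)
cv2.imwrite("pics/g15.png",a)
c=camera("top");a=cv2.resize(c["image"][180:280,170:290,::-1],None,fx=6,fy=6,interpolation=cv2.INTER_CUBIC)
cv2.imwrite("pics/g15t.png",a)
```

```text
19.8 [0.4779 0.1473 0.0642] jaw az -0.15 xdir [ 4.7e-03 -2.0e-04 -1.0e+00] F [ 6.75 -2.2   4.68] w 0.158 q [ 0.08  0.39 -0.55  2.05  0.29  0.77 -0.8 ]
```

View pics/g15.png

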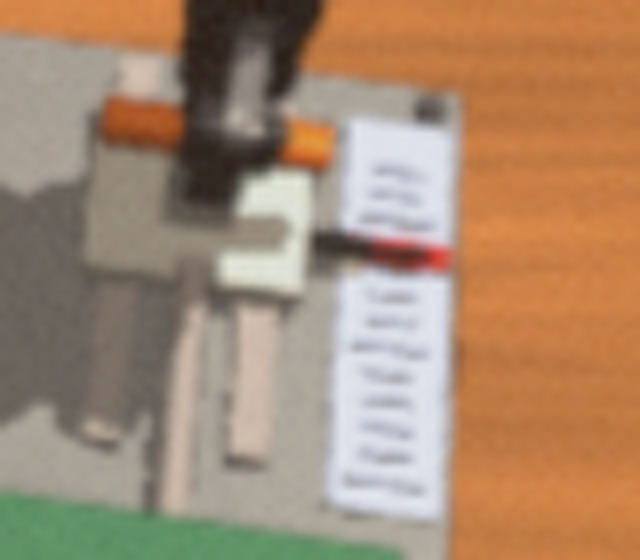

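View pics/g15t.png

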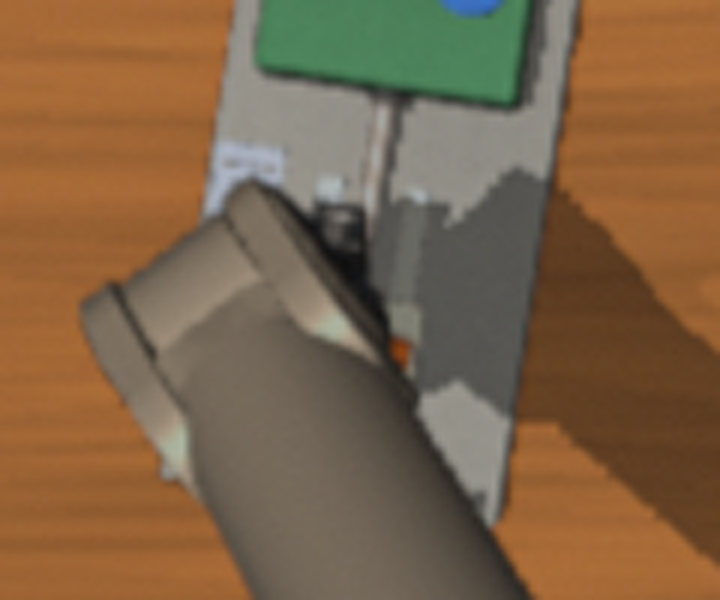

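Run:
```python
from st import *
ims=[camera("scene")["image"].astype(float) for _ in range(6)]
im=np.mean(ims,0).clip(0,255).astype(np.uint8)
cv2.imwrite("pics/avg.png",im[:,:,::-1])
ref=cv2.imread("pics/scene0.png")
a=cv2.resize(im[200:222,354:382,::-1],None,fx=14,fy=20,interpolation=cv2.INTER_NEAREST)
b=cv2.resize(ref[200:222,354:382],None,fx=14,fy=20,interpolation=cv2.INTER_NEAREST)
cv2.imwrite("pics/g16.png",np.hstack([a,b]))
for x in (364,366,368,370,372,374,375):
    print(x,"now",[tuple(int(k) for k in v) for v in im[206:217,x]]); print("  ref",[tuple(int(k) for k in v) for v in ref[206:217,x,::-1]])
```

```text
364 now [(213, 218, 227), (206, 210, 221), (198, 194, 207), (136, 114, 117), (75, 62, 57), (68, 58, 52), (117, 104, 91), (171, 157, 143), (198, 194, 193), (220, 223, 231), (220, 224, 233)]
  ref [(203, 208, 220), (199, 200, 212), (212, 186, 198), (211, 111, 111), (213, 67, 58), (196, 62, 53), (173, 111, 105), (186, 177, 177), (211, 216, 225), (212, 215, 226), (212, 217, 226)]
366 now [(197, 199, 211), (171, 171, 179), (207, 205, 217), (178, 157, 166), (116, 75, 73), (79, 51, 46), (103, 73, 69), (156, 146, 151), (206, 209, 221), (215, 219, 227), (198, 202, 216)]
  ref [(187, 188, 200), (163, 160, 169), (209, 196, 207), (214, 152, 158), (211, 75, 70), (203, 59, 49), (175, 77, 72), (159, 143, 148), (196, 198, 212), (203, 206, 220), (185, 189, 201)]
368 now [(203, 207, 220), (179, 182, 194), (209, 209, 221), (211, 186, 198), (167, 85, 85), (98, 49, 44), (110, 58, 54), (136, 114, 116), (183, 184, 196), (217, 221, 230), (200, 203, 217)]
  ref [(195, 199, 210), (170, 173, 182), (201, 200, 213), (212, 177, 187), (212, 86, 82), (209, 59, 48), (185, 65, 59), (146, 115, 117), (178, 180, 191), (
[... 845 characters left out ...]
, (219, 213, 223), (219, 170, 179), (210, 83, 79), (201, 63, 52), (198, 100, 93), (189, 170, 175), (219, 221, 230), (222, 224, 233)]
  ref [(211, 216, 225), (200, 203, 217), (190, 191, 204), (208, 202, 214), (211, 160, 171), (212, 81, 76), (207, 61, 50), (190, 93, 87), (178, 161, 164), (210, 212, 222), (212, 217, 227)]
375 now [(214, 217, 224), (213, 215, 222), (211, 213, 221), (211, 209, 219), (213, 179, 187), (211, 101, 94), (210, 85, 73), (193, 101, 92), (179, 157, 158), (207, 207, 215), (209, 210, 219)]
  ref [(202, 202, 212), (204, 204, 213), (200, 202, 212), (200, 199, 209), (202, 170, 176), (202, 94, 89), (200, 83, 69), (184, 97, 88), (167, 146, 148), (196, 196, 204), (201, 202, 210)]
```

View pics/g16.png

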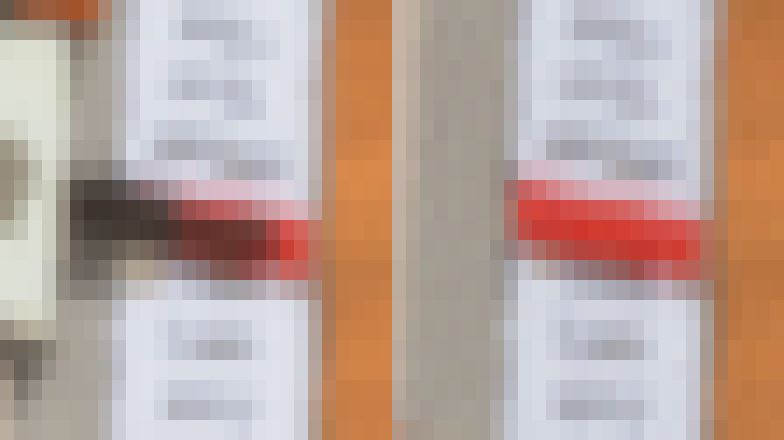

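Run:
```python
from st import *
t=cv2.imread("pics/top0.png")
a=cv2.resize(t[200:242,190:225],None,fx=12,fy=12,interpolation=cv2.INTER_NEAREST);cv2.imwrite("pics/g17.png",a)
for x in (202,204,206,207,208,210,211): print(x,"ptr",t[203:213,x].sum(1).tolist(),"band R-G",(t[231:241,x,2].astype(int)-t[231:241,x,1]).tolist())
```

```text
202 ptr [291, 303, 299, 290, 293, 300, 301, 308, 313, 307] band R-G [-8, -6, 17, 79, 98, 68, 19, -7, -5, -5]
204 ptr [290, 305, 295, 274, 285, 287, 312, 356, 391, 399] band R-G [-7, -7, 9, 66, 102, 88, 35, -6, -7, -4]
206 ptr [438, 475, 494, 491, 495, 496, 490, 501, 508, 516] band R-G [-7, -8, 0, 49, 101, 99, 53, 4, -6, -4]
207 ptr [462, 512, 516, 468, 445, 513, 517, 514, 519, 517] band R-G [-5, -7, -5, 38, 98, 98, 58, 10, -8, -6]
208 ptr [462, 512, 495, 408, 394, 511, 499, 482, 514, 513] band R-G [-4, -9, -5, 32, 97, 100, 68, 19, -7, -4]
210 ptr [429, 475, 511, 434, 336, 466, 505, 455, 444, 509] band R-G [-6, -7, -6, 18, 80, 103, 88, 35, -7, -7]
211 ptr [415, 453, 513, 441, 342, 462, 511, 465, 434, 511] band R-G [-7, -8, -6, 12, 67, 101, 93, 40, -5, -8]
```

View pics/g17.png

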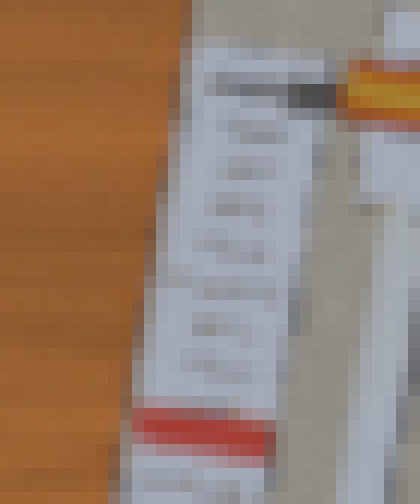

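Run:
```python
from st import *
c=camera("top")
u=np.array([.9888,-.149,0])
for z in(.019,.022,.025): print(z,((ray(c,210.5,206.9,z)-ray(c,208,235.85,.0185))@u).round(4))
```

```text
0.019 0.0866
0.022 0.0864
0.025 0.0862
```

Image and kinematics both put the pointer about 3 mm short of the band's middle. The top view gives a full stroke of about 86 mm, and 82 mm has been pulled. Pulling 3 mm more.

Request:
{"method": "arm_command", "body": {
  "moves": [
    [5, [-2, 0, 0], [0, 0, 0]],
    [5, [-3, 0.5, 0], [0, 0, 0]],
    [5, [-3, 0.5, 0], [0, 0, 0]],
    [5, [-3, 0.5, 0], [0, 0, 0]],
    [5, [-3, 0.5, 0], [0, 0, 0]],
    [5, [-3, 0.5, 0], [0, 0, 0]]
  ]
}}

```text
time_s: 20.85
position: [0.475, 0.1477, 0.0642]
orientation: [0.118, 1.566, -0.033]
ft_force: [5.7, -3.2, 5.0]
width: 0.16
```

Run:
```python
from st import *
st()
ims=[camera("scene")["image"].astype(float) for _ in range(6)]
im=np.mean(ims,0)
prev=cv2.imread("pics/avg.png")[:,:,::-1].astype(float)
ref=cv2.imread("pics/scene0.png")[:,:,::-1].astype(float)*1.04
a=cv2.resize(im[200:222,354:382,::-1].astype(np.uint8),None,fx=14,fy=20,interpolation=cv2.INTER_NEAREST)
cv2.imwrite("pics/g18.png",a)
cv2.imwrite("pics/full18.png",im[:,:,::-1].astype(np.uint8))
rows=np.arange(204,219)
for x in (364,366,368,370,371,372):
    rg=ref[rows,x,0]-ref[rows,x,1]; rg=np.where(rg>25,rg,0)
    o=[(rows*rg).sum()/rg.sum()]
    for k in (prev,im):
        d=ref[rows,x,0]-k[rows,x,0]; d=np.where(d>15,d,0); o.append((rows*d).sum()/d.sum())
    print(x,np.round(o,2),(ref[rows,x,0]-im[rows,x,0]).astype(int)[3:11],(ref[rows,x,0]-prev[rows,x,0]).astype(int)[3:11])
st()
```

```text
20.85 [0.475  0.1477 0.0642] jaw az -0.151 xdir [ 4.9e-03 -2.0e-04 -1.0e+00] F [ 5.75 -3.22  4.96] w 0.16 q [ 0.08  0.39 -0.55  2.06  0.29  0.77 -0.8 ]
364 [210.23 210.58 209.68] [ 16  69 140 153 103  30   3   0] [  0  22  83 146 135  62  22  21]
366 [210.63 210.68 209.93] [ 11  50 117 140  98  43   3  -3] [ -1  10  44 103 132  79   9  -2]
368 [210.97 211.22 210.5 ] [ -3   3  38 125 102  47   5  -2] [ -2   0   9  53 119  82  15   2]
370 [211.13 211.42 210.55] [ -3   1  36 111 107  48   3   1] [ -4  -1   3  33 114  97  24  10]
371 [211.26 211.41 210.65] [ -1   1  31 101 114  57  13   0] [  0  -1   2  30 113  96  21   1]
372 [211.5  211.43 210.92] [ -2   0  20  78 105  54  20   0] [-2 -4  0 27 99 84 22  0]
21.15 [0.475  0.1478 0.0642] jaw az -0.151 xdir [ 4.9e-03 -1.0e-04 -1.0e+00] F [ 5.39 -2.63  3.26] w 0.16 q [ 0.08  0.39 -0.55  2.06  0.29  0.77 -0.8 ]
```

View pics/g18.png

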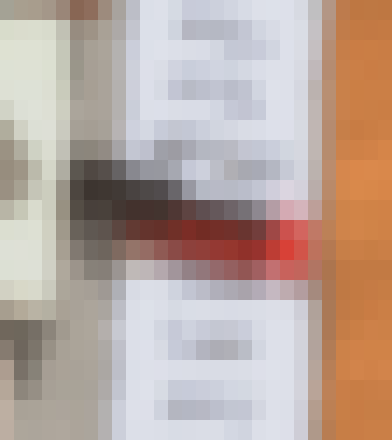

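View pics/full18.png

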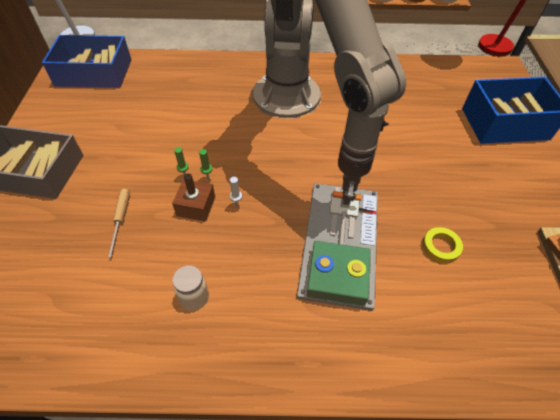

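Run:
```python
from st import *
r=cv2.imread("pics/scene0.png").astype(int)
now=cv2.imread("pics/full18.png").astype(int)  # pointer gone from home: clean background
rows=np.arange(231,246)
c=camera("scene");u=np.array([.9888,-.149,0])
for x in (362,364,366,368,370,371,372):
    d=(now[rows,x].sum(1)/1.04-r[rows,x].sum(1)); dd=np.where(d>40,d,0); cy=(rows*dd).sum()/dd.sum()
    rw=np.arange(206,217); rg=r[rw,x,2]-r[rw,x,1]; rg=np.where(rg>25,rg,0); by=(rw*rg).sum()/max(rg.sum(),1)
    print(x,d.astype(int),round(cy,2),round(by,2))
```

```text
362 [  0   0   0   0  54 248 433 449 308 161 101  23   8   5   5] 237.91 209.99
364 [ -4   0  -4   0  28 157 372 452 312  87  60  14   2   2   8] 237.99 210.23
366 [ -2   5   8  -1   0  19 171 396 293  71  37   0   8   3   3] 238.28 210.63
368 [  4  -3   4   1   1  11 176 387 292 109  83   3  -2   3   0] 238.56 210.97
370 [  1   0   8  -1   3  13 117 262 318 156  73   4  -4   5   0] 238.79 211.13
371 [  5  -2   0  11   1   4  65 192 304 171  47   1  -1   6   7] 238.93 211.26
372 [ -6 -12   5  -2  -8   2  33 120 233 170  26  -4   0   4   4] 239.1 211.5
```

Run:
```python
from st import *
c=camera("scene");u=np.array([.9888,-.149,0])
for py in(238.79,238.55):
  for z in(.0185,.022,.025): print(py,z,((ray(c,370,py,z)-ray(c,370,211.13,.0185))@u).round(4))
# current: apparent row = band-0.55 (incl. shadow) 
for py in(210.6,210.36):
  for z in(.0185,.022,.025): print("now",py,z,((ray(c,370,py,z)-ray(c,370,211.13,.0185))@u).round(4))
```

```text
238.79 0.0185 0.0836
238.79 0.022 0.0859
238.79 0.025 0.0879
238.55 0.0185 0.0829
238.55 0.022 0.0852
238.55 0.025 0.0872
now 210.6 0.0185 -0.0017
now 210.6 0.022 0.001
now 210.6 0.025 0.0033
now 210.36 0.0185 -0.0024
now 210.36 0.022 0.0002
now 210.36 0.025 0.0025
```

Estimates put the pointer 0–2 mm short of the middle. One more millimetre centres it, then a check that it holds.

Request:
{"method": "arm_command", "body": {
  "moves": [
    [5, [-1, 0.2, 0], [0, 0, 0]],
    [5, [-1, 0.2, 0], [0, 0, 0]],
    [5, [-1, 0.2, 0], [0, 0, 0]],
    [5, [-1, 0.2, 0], [0, 0, 0]],
    [5, [-1, 0.2, 0], [0, 0, 0]],
    [5, [-1, 0.2, 0], [0, 0, 0]],
    [5, [-1, 0.2, 0], [0, 0, 0]],
    [5, [-1, 0.2, 0], [0, 0, 0]],
    [5, [-1, 0.2, 0], [0, 0, 0]],
    [5, [-1, 0.2, 0], [0, 0, 0]]
  ]
}}

```text
time_s: 22.25
position: [0.4741, 0.1479, 0.0642]
orientation: [0.117, 1.566, -0.034]
ft_force: [7.3, -3.1, 4.3]
width: 0.16
```

Run:
```python
from st import *
st()
im=np.mean([camera("scene")["image"].astype(float) for _ in range(5)],0)
ref=cv2.imread("pics/scene0.png")[:,:,::-1].astype(float)*1.04
rows=np.arange(204,219)
for x in (366,368,370,371):
    d=ref[rows,x,0]-im[rows,x,0]; d=np.where(d>15,d,0); print(x,round((rows*d).sum()/d.sum(),2))
a=cv2.resize(im[170:260,300:400,::-1].astype(np.uint8),None,fx=6,fy=6,interpolation=cv2.INTER_CUBIC)
cv2.imwrite("pics/g19.png",a); st()
c=camera("scene")["image"];print("bystanders diff",[float(np.abs(c[y0:y1,x0:x1].astype(float)-ref[y0:y1,x0:x1]/1.04).mean().round(1)) for x0,y0,x1,y1 in((165,260,215,315),(420,225,470,265),(105,185,135,260))])
```

```text
22.25 [0.4741 0.1479 0.0642] jaw az -0.151 xdir [ 5.e-03 -2.e-04 -1.e+00] F [ 7.33 -3.05  4.29] w 0.16 q [ 0.08  0.38 -0.55  2.06  0.29  0.77 -0.81]
366 209.31
368 209.92
370 210.49
371 210.51
22.5 [0.474  0.1479 0.0642] jaw az -0.151 xdir [ 4.9e-03 -2.0e-04 -1.0e+00] F [ 6.63 -3.03  4.12] w 0.154 q [ 0.08  0.38 -0.55  2.06  0.29  0.77 -0.81]
bystanders diff [7.5, 6.8, 7.2]
```

View pics/g19.png

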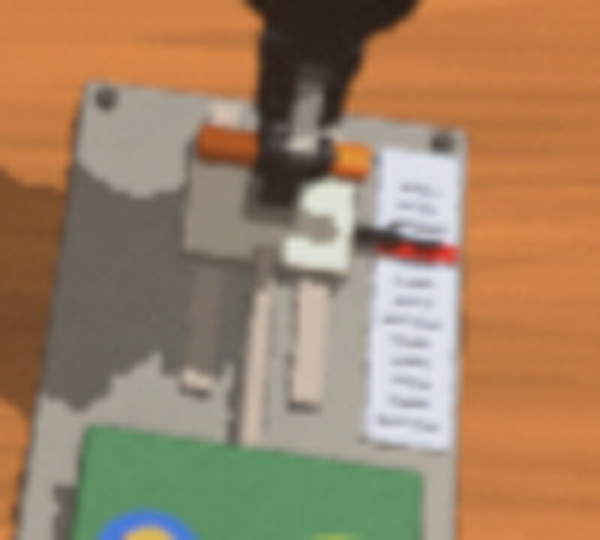

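Everything holds steady. Kinematics give an 85.8 mm stroke against a measured 85–86 mm home-to-band distance, and the pointer crosses the red band in the image at about (370,210) px. Handing in.

Run:
```python
from plant import *
print(sign_off())
```

```text
the job is handed in; nothing more can be done
None
```

The job is done and handed in at about 22.5 s of the 72 s allowed. I took the black probe from its stand, pressed the blue pad and then the yellow pad, put the probe back upright and let go. I then pulled the orange handle out about 85.8 mm and handed in while still holding it.

- **Pads:** the vertical force rose by about 3.7 N on blue and 3.5 N on yellow, and the tip was over the brass in the images.
- **Probe:** after release the pictures show it upright in its stand.
- **Slide:** the pointer lies in the red band, and I estimate it is within about 2 mm of the middle. The home-to-band distance came out as 86.4 mm from the top view and 85–86 mm from the scene view, depending on the pointer's assumed height. The arm hid the band from the top camera, so the final check used the scene view only. There the pointer looks nearer the base-side edge of the band, which I put down to the pointer standing above the scale.
- **Grip on the handle:** it reads about 13.5 mm on the 16 mm bar (the 20 mm probe read about 19 mm). The bar followed the jaws without visible slip and held steady.
- **Bystanders:** the jar, tape roll and screwdriver look unmoved. The image difference in their regions was uniform, about 7 grey levels, which matches the general brightness change.

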